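# Wind the mould press down one turn

## Task

Push the hand wheel on top of the bench press round by its upright handle, clockwise seen from above, through exactly one full turn, so that the pressing plate comes down by one thread and the handle ends back where it started. Only push the handle with the fingertips or the outside of the fingers - do not grip it between them - then move clear, and leave the jar, the cup and the brush standing and lying where they are.

Things in the scene. Friction and masses are not known exactly. Their poses are not given: they have to be found in the camera images.
- wheel (a joint): turning angle (rad) of the press's horizontal hand wheel; it grows clockwise seen from above, one turn adds 6.283. It starts anywhere from -2.5 to 2.5. The wheel turns stiffly (about 0.25 N m, 3 to 4 N at the handle), does not spring back and stays where it is left; stops at -3.5 and 11. A clockwise turn lowers the pressing plate 12 mm; the wheel keeps its height.
- wheel_hub (a point): top of the hub on the wheel's vertical axis, 230 mm above the table. Dark steel wheel: ring of 80 mm mean radius, 18 mm thick, its top 217 mm above the table; three 14 mm thick spokes (the handle stands at the end of one); hub 44 mm across, its top 222 mm above the table, with a small screw end to 230 mm.
- handle: upright round pale wooden handle, 22 mm in diameter, 60 mm tall above the wheel's ring (from 217 to 277 mm above the table), standing on the ring 80 mm from the wheel's axis; the wooden grip can revolve on its own pin. Origin: on the handle's axis at its foot, 217 mm above the table.
- jar: loose amber jar with a white lid, 60 mm in diameter, 85 mm tall, beside the press on its left (+y) side; origin at the centre of its underside. Leave it alone.
- cup: loose white ceramic cup, 72 mm across the rim, 65 mm tall, beside the press on its left (+y) side; origin at the centre of its underside. Leave it alone.
- brush: loose brush about 190 mm long lying on the table on the right (-y) side of the press; x along its length, handle to -x. Leave it alone.
- press: the bench press under the wheel, fixed to the table: green base 200 x 240 mm, 25 mm thick, two steel columns, green cross beam, white plaster mould under the steel pressing plate. Origin: centre of the base's underside, below the wheel's axis. Its place and yaw vary.

How it is judged:
By the outcome, as a careful person would: the job done as asked, in the order asked, and still so for the second after the job is handed in, with the robot touching nothing.
It also fails if it takes over 56 s, if anything falls off the work surface, if the arm or the gripper's body presses on something with over 40 N, if the wrist force passes 120 N, or if a joint passes its speed limit or range.

## Robot

A 6-joint arm with a two-finger parallel gripper is mounted at the origin on the work surface. World frame = base frame: x ahead of the robot, y to its left, z up, the work surface at z = 0. Lengths are in m, angles in rad, forces in N, time in s.
With the tool pointing down it reaches from about 0.25 to 0.85 m from the base axis. Payload 12.5 kg.
Tool frame: the origin (TCP) lies at the very end of the fingers, on their centre line; the grasp point (between the pads) lies pinch_z behind it (pinch_z is the distance from the TCP to the grasp point, in m); z points along the fingers, x is the direction in which the jaws open and shut, and the axes are right-handed (so a half turn about z gives the same grasp; the last joint's range is limited). The gripper opens to 93 mm and grips with 3 to 60 N. Pads are 15 mm wide; open, the fingers measure 128 mm over their backs; the gripper's body (75 mm by 188 mm) begins 65 mm behind the grasp point.
Start: joints at [-1.279, 0.351, 1.652, -0, 1.139, -0.085], TCP at [0.202, -0.511, 0.185] pointing down, gripper open.
Joint ranges: [-2.75, 2.75], [-0.79, 2.1], [0.01, 2.65], [-1.57, 4.71], [0.07, 3.14], [-2.87, 2.87]. Speed limits (rad/s): [2.22, 2.22, 2.79, 3.14, 3.14, 3.14].

## Interface

Orientations are given as a unit quaternion [x, y, z, w].
In Python, from cell import state, grab_frame, sign_off, pinch_z gives the robot as it stands. The module is installed in compiled form; this text tells all that it offers.
- The arm moves only by the tool send_rows, never from a script. Its arguments are lists of equal length, an entry for each row: "delta_rot": the turn, a rotation vector about the tool's x, y, z in rad, a list of three; "slide": the shift along the tool's x, y, z in m, a list of three; "hand": the opening, from 0 (shut) to 1 (fully open). In form: {"delta_rot": [[wx, wy, wz], ...], "slide": [[tx, ty, tz], ...], "hand": [hand, ...]}. A call has 1 to 20 rows; each row shifts and turns the pose as measured when the row begins, along the tool's axes as they then stand; what a row does not reach is not made up. A row lasts 1/8 s, in which the tool goes at most 62.5 mm and 10.7 degrees, less where a joint would pass 70% of its speed; a pose out of reach is approached as far as the arm can. A call with a gripper value outside its range is refused whole. The fingers move at their own pace and stop on an object; "grip_force" is the grip in N (left out, the last holds). Time passes only in rows, so rows that do not move let the fingers close. It gives the time, the measured TCP pose, the force and the opening at its end, in the units of the state.
- state(): the state, without advancing time (a new reading comes with each control period).
- grab_frame(name): name is "scene" or "top"; returns a dict with "pixels" (480x640x3 uint8, blue, green, red), "z_map" (480x640 float32, m along the optical axis (not along the pixel's ray), 0 where there is no reading), "fx", "fy", "cx", "cy" (pixels), "position" and "orientation" of the camera in the world. Camera axes: x right, y up, looking along -z (the intrinsics and any distortion apply to the point x, -y, -z); pixel columns grow to the right and rows downward; lengths in m; the calibration is good to about 2 mm. A picture is of the moment at which its call begins.
- sign_off(): hands the job in, once; it reports no verdict.
The state is a dict: "clock": time; "qpos": joint angles; "dq": joint speeds; "joint_torque": joint torques, N m; "eef_pos": TCP position; "tcp_rot": TCP orientation; "wrist_force": force on the tool from outside, world axes, zero at the start; "moment": the same for the moment, N m; "width": finger opening in m.
Only numpy, scipy, OpenCV 4.12 (cv2) and the standard library are available. Lean on these libraries where they do the work, as an engineer would, in place of code of your own. Each camera call takes 0.05 s, during which the arm holds its last target.

## Working session

There is one attempt and no reset: what is moved stays moved. The work goes in short steps, Python scripts to look and compute and a tool call to move; the robot and the scene stay as the last step left them, time stands still between calls to the robot, and variables do not carry over. Pictures are saved under pics/ and viewed, and the job is handed in when it is done.

Besides the shell and the picture viewer there is one more tool, called after ">>>" as name(argument=value, ...) on one line, values as JSON. send_rows: Moves the arm, as the interface text tells. Its arguments: {"type":"object","properties":{"delta_rot":{"type":"array","items":{"type":"array","items":{"type":"number"}}},"slide":{"type":"array","items":{"type":"array","items":{"type":"number"}}},"hand":{"type":"array","items":{"type":"number"}},"grip_force":{"type":"number"}},"required":["delta_rot","slide","hand"]}

```bash
mkdir -p pics
cat > h.py <<'E'
import numpy as np, cv2
from scipy.spatial.transform import Rotation as R
from cell import state, grab_frame, sign_off, pinch_z
def cloud(f):
    z=f["z_map"];v,u=np.mgrid[0:480,0:640]
    p=np.stack([(u-f["cx"])/f["fx"]*z,-(v-f["cy"])/f["fy"]*z,-z],-1)
    return p@R.from_quat(f["orientation"]).as_matrix().T+f["position"]
E
python3 - <<'E'
from h import *
print(pinch_z,state())
for n in("scene","top"):
    f=grab_frame(n);cv2.imwrite(f"pics/{n}0.png",f["pixels"]);np.savez(f"{n}0.npz",**f)
    print(n,f["position"],f["orientation"],f["fx"],f["cx"],f["cy"],[k for k in f])
E
```

```text
0.0188 {'clock': 0.0, 'qpos': array([-1.27862075e+00,  3.51216453e-01,  1.65242738e+00, -3.45762507e-05,
        1.13909277e+00, -8.45933951e-02]), 'dq': array([ 0.00076563, -0.00175305,  0.00035675, -0.00106381, -0.00036445,
        0.00112363]), 'joint_torque': array([-1.54511490e-04, -4.97327864e+01, -2.85253394e+01,  6.99122250e-02,
        2.56850675e-02, -1.15701928e-04]), 'eef_pos': array([ 0.20226226, -0.51104687,  0.18491103]), 'tcp_rot': array([ 8.27022074e-01, -5.62169157e-01, -4.54062225e-04, -3.48176447e-04]), 'wrist_force': array([ 0.23323623, -0.67821136, -0.75221544]), 'moment': array([0.00121508, 0.01000323, 0.02624923]), 'width': 0.09288815538896408}
scene [ 1.16796835 -0.27208042  0.91117625] [0.30384559 0.18997175 0.47908297 0.80129152] 622.1464528274878 318.54859144952167 237.40214366926725 ['pixels', 'z_map', 'fx', 'fy', 'cx', 'cy', 'position', 'orientation']
top [0.45156997 0.01015664 1.01798858] [ 0.05501236 -0.03055731 -0.69656335  0.71473029] 502.724412559546 319.51292628885443 237.77044709761702 ['pixels', 'z_map', 'fx', 'fy', 'cx', 'cy', 'position', 'orientation']
```

View pics/scene0.png

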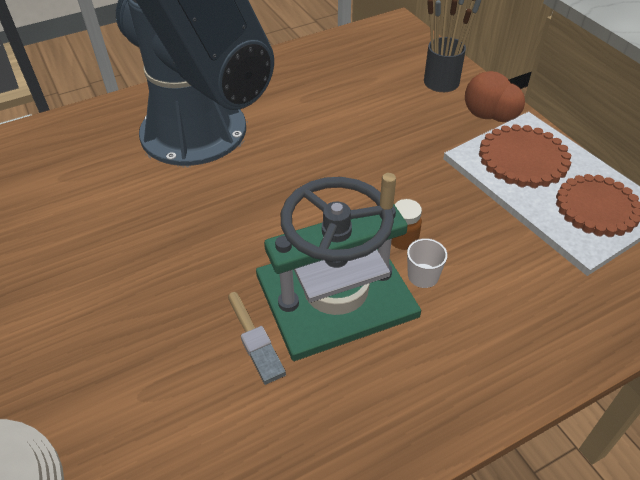

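View pics/top0.png

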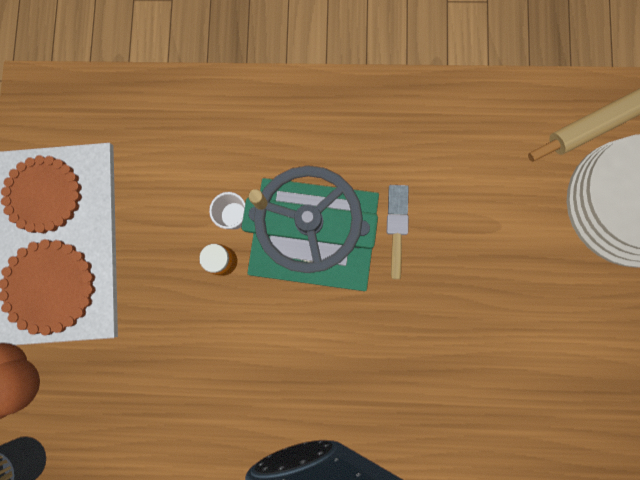

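The top view shows the hub near (308,217) and the handle top near (256,196). The jar is near (215,259), the cup near (228,210), and the brush spans (398,185–278). Next I'll measure positions from depth in both views.

Run:
```python
from h import *
for n in("scene","top"):
    f=np.load(n+"0.npz");P=cloud(f);px=f["pixels"].astype(int)
    z=P[...,2]
    X=P.reshape(-1,3)
    near=(abs(X[:,0]-.5)<.25)&(abs(X[:,1]-.03)<.25)
    m=near&(X[:,2]>.209)&(X[:,2]<.221)
    Q=X[m]
    # robust circle fit ring
    hub=X[near&(X[:,2]>.2245)&(X[:,2]<.234)]
    c=np.median(Q[:,:2],0)
    for i in range(10):
        r=np.hypot(*(Q[:,:2]-c).T);k=(r>.066)&(r<.094)
        # balance by angle
        A=np.c_[2*Q[k,:2],np.ones(k.sum())];b=(Q[k,:2]**2).sum(1)
        s=np.linalg.lstsq(A,b,rcond=None)[0];c=s[:2]
    print(n,"ring c",c,"r",np.sqrt(s[2]+c@c),"z",np.median(Q[k,2]),k.sum())
    hs=X[near&(np.hypot(X[:,0]-c[0],X[:,1]-c[1])<.015)&(X[:,2]>.224)]
    print(" screw",hs.mean(0),hs[:,2].max(),len(hs))
    H=X[near&(X[:,2]>.225)&(np.hypot(X[:,0]-c[0],X[:,1]-c[1])>.05)]
    T=H[H[:,2]>.274]
    print(" handle top mean",T.mean(0),T.min(0),T.max(0),len(T),"all",H.min(0),H.max(0))
    d=T.mean(0)[:2]-c;print(" r,ang",np.hypot(*d),np.degrees(np.arctan2(d[1],d[0])))
    J=X[(abs(X[:,0]-.5)<.3)&(X[:,1]>.1)&(X[:,1]<.32)]
    for lo,hi in((.08,.09),(.06,.068)):
        q=J[(J[:,2]>lo)&(J[:,2]<hi)];print("  objs",lo,q.min(0),q.max(0),len(q)) if len(q) else 0
    g=(px[...,1]>px[...,2]*1.5)&(px[...,1]>px[...,0]*1.1)&(abs(z-.025)<.006)
    print("  base",P[g].mean(0),cv2.minAreaRect(P[g][:,:2].astype(np.float32)*1000))
```

```text
scene ring c [0.58326725 0.05887585] r 0.07906452435929102 z 0.21563707451444425 2806
 screw [0.58215552 0.05950378 0.229038  ] 0.2342517347975085 128
 handle top mean [ 0.29570213 -0.02246215  0.39922095] [ 0.25000122 -0.07294843  0.27406969] [0.61281481 0.14694857 0.45520322] 990 all [ 0.25000122 -0.07294843  0.22505442] [0.61465983 0.14715313 0.45520322]
 r,ang 0.2988470635977071 -164.20640515504235
  objs 0.08 [0.49538662 0.13906945 0.08000089] [0.60192429 0.2709593  0.08981923] 458
  objs 0.06 [0.53648437 0.14894013 0.06000492] [0.65228579 0.26642451 0.06795723] 394
  base [0.62466359 0.03813021 0.02522083] ((581.4384155273438, 60.488502502441406), (239.2596893310547, 201.534912109375), 83.50521850585938)
top ring c [0.58069889 0.0592715 ] r 0.07900873008851937 z 0.21518217865734385 3204
 screw [0.58154248 0.05933872 0.22904172] 0.23391287015074058 112
 handle top mean [0.40292113 0.00479375 0.77782477] [ 0.25000304 -0.06660994  0.27401128] [0.61367313 0.14563168 1.01798858] 1931 all [ 0.25000304 -0.06660994  0.2256506 ] [0.61419107 0.14563895 1.01798858]
 r,ang 0.1859375115404373 -162.96297889136903
  objs 0.08 [0.49737429 0.21654913 0.08002639] [0.54852793 0.2683306  0.08950958] 621
  objs 0.06 [0.49668731 0.19260405 0.06001119] [0.65312165 0.25928458 0.06785205] 252
  base [0.55137649 0.04918001 0.0246074 ] ((581.4783935546875, 59.30476379394531), (237.58067321777344, 198.34759521484375), 83.64525604248047)
```

```bash
cat >> h.py <<'E'
C=np.array([.582,.0593])
def handle(f):
    X=cloud(f).reshape(-1,3);d=X[:,:2]-C;r=np.hypot(*d.T)
    q=X[(r>.06)&(r<.105)&(X[:,2]>.272)&(X[:,2]<.281)]
    if len(q)<10:return None
    m=(q.min(0)+q.max(0))/2;d=m[:2]-C
    return m,q.mean(0),np.hypot(*d),np.degrees(np.arctan2(d[1],d[0])),len(q)
E
python3 - <<'E'
from h import *
for n in("scene","top"): print(handle(np.load(n+"0.npz")))
E
```

```text
(array([0.60303802, 0.13713521, 0.27612666]), array([0.60414889, 0.13623544, 0.27655128]), np.float64(0.08062827255147154), np.float64(74.87498215851264), 132)
(array([0.60385238, 0.13585445, 0.27603254]), array([0.60314515, 0.1358707 , 0.27612056]), np.float64(0.07961224903927168), np.float64(74.06866199808525), 156)
```

>>> send_rows(delta_rot=[[0,0,0.126],[0,0,0.126],[0,0,0.126],[0,0,0]], slide=[[0,0,-0.05],[0,0,-0.05],[0,0,-0.05],[0,0,0]], hand=[0,0,0,0], grip_force=20)

```text
clock: 0.6
eef_pos: [0.202, -0.5104, 0.3377]
tcp_rot: [-0.702, 0.712, 0.002, 0.001]
wrist_force: [-0.1, 0.4, -0.2]
width: 0.0573
```

>>> send_rows(delta_rot=[[0,0,0],[0,0,0],[0,0,0],[0,0,0],[0,0,0],[0,0,0],[0,0,0],[0,0,0],[0,0,0],[0,0,0],[0,0,0],[0,0,0],[0,0,0],[0,0,0],[0,0,0]], slide=[[-0.046,-0.025,0],[-0.046,-0.025,0],[-0.046,-0.025,0],[-0.046,-0.025,0],[-0.046,-0.025,0],[-0.046,-0.025,0],[-0.046,-0.025,0],[-0.046,-0.025,0],[-0.046,-0.025,0],[-0.046,-0.025,0],[-0.046,-0.025,0],[-0.046,-0.025,0],[-0.046,-0.025,0],[-0.046,-0.025,0],[0,0,0]], hand=[0,0,0,0,0,0,0,0,0,0,0,0,0,0,0])

```text
clock: 2.48
eef_pos: [0.5603, 0.1551, 0.321]
tcp_rot: [0.708, -0.706, -0.015, 0.004]
wrist_force: [-0.3, 0.8, -0.3]
width: 0.0006
```

```bash
cat >> h.py <<'E'
RT=R.from_matrix(np.array([[0,-1,0],[-1,0,0],[0,0,-1.]]))
def need(t):
    s=state();r=R.from_quat(s["tcp_rot"])
    print("pos",s["eef_pos"].round(4),"rot",(r.inv()*RT).as_rotvec().round(4),"slide",r.inv().apply(np.array(t)-s["eef_pos"]).round(4),"F",s["wrist_force"].round(1),"q",s["qpos"].round(2))
E
python3 - <<'E'
from h import *
need([.555,.135,.325])
E
```

```text
pos [0.5603 0.1551 0.321 ] rot [0.0256 0.0157 0.0019] slide [ 0.02    0.0054 -0.0041] F [-0.3  0.8 -0.3] q [0.18 0.32 1.36 0.02 1.48 1.75]
```

>>> send_rows(delta_rot=[[0.0256,0.0157,0.0],[0,0,0],[0,0,0]], slide=[[0.02,0.005,-0.004],[0,0,0.03],[0,0,0]], hand=[0,0,0])

```text
clock: 2.85
eef_pos: [0.5532, 0.1297, 0.2935]
tcp_rot: [0.708, -0.706, 0.002, 0.001]
wrist_force: [-0.3, 0.6, 0.8]
width: 0.0002
```

Run:
```python
from h import *
need([.555,.135,.233])
f=grab_frame("scene");cv2.imwrite("pics/s1.png",cv2.resize(f["pixels"][130:330,220:480],None,fx=3,fy=3)[:600,:800]);print(handle(f))
```

```text
pos [0.5532 0.1297 0.2935] rot [-0.0007 -0.0037  0.0018] slide [-0.0055 -0.0018  0.0605] F [-0.3  0.6  0.8] q [ 0.15  0.3   1.46 -0.    1.39  1.72]
(array([0.60221547, 0.13765607, 0.27627306]), array([0.60411659, 0.13619677, 0.27651589]), np.float64(0.08092180596930164), np.float64(75.5334396607408), 133)
```

View pics/s1.png

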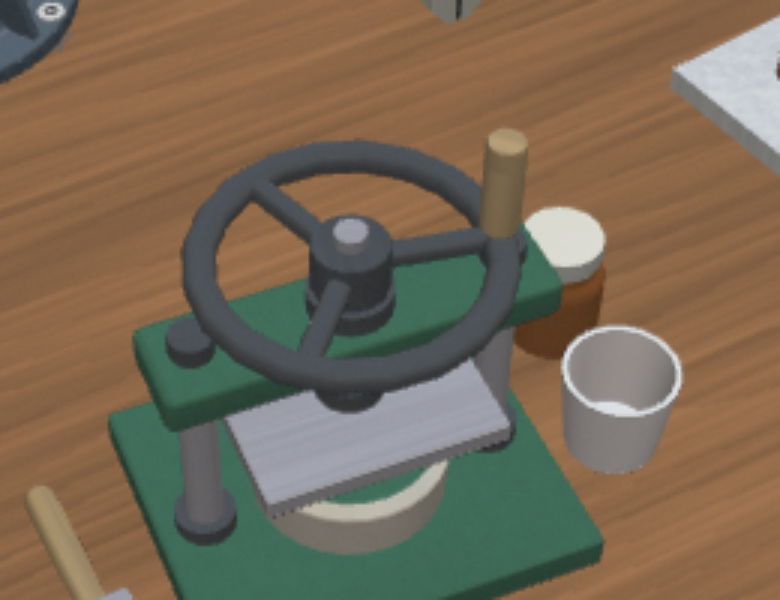

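The crop shows the handle at (505,180), but the fingers appear at its top edge and not beside the handle. I'll look at the whole frame with the TCP projected into it.

Run:
```python
from h import *
def proj(f,p):
    c=R.from_quat(f["orientation"]).inv().apply(np.array(p)-f["position"]);return f["cx"]+f["fx"]*c[0]/-c[2],f["cy"]-f["fy"]*c[1]/-c[2]
s=state();print(s["clock"],s["eef_pos"])
ims=[]
for n in("scene","top"):
    f=grab_frame(n);u=proj(f,s["eef_pos"]);print(n,u,[round(x) for x in proj(f,[.603,.1365,.277])]);im=f["pixels"].copy();cv2.circle(im,tuple(int(round(x)) for x in u),5,(0,0,255),1);ims.append(cv2.resize(im,(400,300)) if 0 else im);cv2.imwrite(f"pics/{n}2.png",im)
```

```text
2.9 [0.55411762 0.12989848 0.29543659]
scene (np.float64(368.1932553046332), np.float64(150.73085960935242)) [388, 177]
top (np.float64(255.7904792321955), np.float64(226.11663620399324)) [255, 196]
```

View pics/scene2.png

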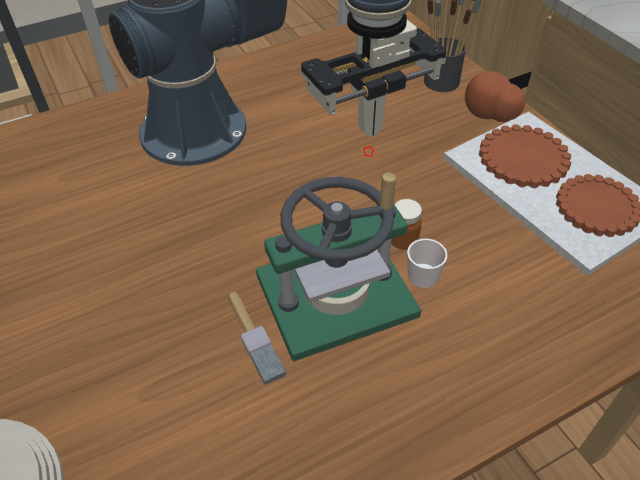

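View pics/top2.png

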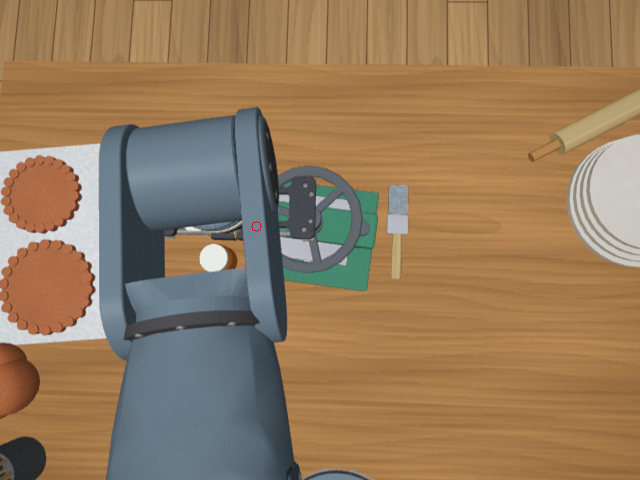

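Run:
```python
from h import *
f=grab_frame("scene");P=cloud(f)
for v in (112,120,128,132,134,136,138):
    print(v,[tuple(P[v,u].round(3)) for u in (358,362,366,370,374,378,384)])
print(state()["eef_pos"],state()["width"])
```

```text
112 [(np.float64(0.127), np.float64(0.374), np.float64(0.002)), (np.float64(0.553), np.float64(0.116), np.float64(0.372)), (np.float64(0.564), np.float64(0.116), np.float64(0.378)), (np.float64(0.563), np.float64(0.123), np.float64(0.375)), (np.float64(0.563), np.float64(0.13), np.float64(0.373)), (np.float64(0.561), np.float64(0.138), np.float64(0.369)), (np.float64(0.562), np.float64(0.148), np.float64(0.366))]
120 [(np.float64(0.155), np.float64(0.357), np.float64(0.003)), (np.float64(0.555), np.float64(0.116), np.float64(0.359)), (np.float64(0.563), np.float64(0.118), np.float64(0.363)), (np.float64(0.563), np.float64(0.124), np.float64(0.361)), (np.float64(0.562), np.float64(0.132), np.float64(0.358)), (np.float64(0.563), np.float64(0.138), np.float64(0.356)), (np.float64(0.183), np.float64(0.412), np.float64(0.001))]
128 [(np.float64(0.185), np.float64(0.34), np.float64(0.006)), (np.float64(0.554), np.float64(0.117), np.float64(0.343)), (np.float64(0.563), np.float64(0.118), np.float64(0.35)), (np.float64(0.562), np.float64(0.126), np.float64(0.345)), (np.float64(0.563), np.flo
[... 1179 characters left out ...]
4(0.563), np.float64(0.125), np.float64(0.332)), (np.float64(0.224), np.float64(0.359), np.float64(0.003)), (np.float64(0.223), np.float64(0.371), np.float64(-0.003)), (np.float64(0.233), np.float64(0.381), np.float64(0.0))]
138 [(np.float64(0.211), np.float64(0.325), np.float64(0.001)), (np.float64(0.217), np.float64(0.332), np.float64(0.002)), (np.float64(0.223), np.float64(0.339), np.float64(0.004)), (np.float64(0.222), np.float64(0.35), np.float64(-0.001)), (np.float64(0.229), np.float64(0.357), np.float64(0.001)), (np.float64(0.234), np.float64(0.364), np.float64(0.002)), (np.float64(0.237), np.float64(0.379), np.float64(-0.002))]
[0.55513451 0.13120587 0.29641543] 0.0003652043770492335
```

Run:
```python
from h import *
f=grab_frame("scene");P=cloud(f);np.savez("s3.npz",**f)
m=(abs(P[...,0]-.555)<.15)&(abs(P[...,1]-.13)<.16)&(P[...,2]>.285)
X=P[m]
for lo in np.arange(.32,.44,.01):
    q=X[(X[:,2]>lo)&(X[:,2]<lo+.01)]
    if len(q):print(round(lo,2),len(q),q.min(0)[:2].round(3),q.max(0)[:2].round(3))
cv2.imwrite("pics/g3.png",cv2.resize(f["pixels"][0:150,280:480],None,fx=4,fy=4))
```

```text
0.32 1 [0.561 0.137] [0.561 0.137]
0.33 66 [0.545 0.119] [0.565 0.147]
0.34 121 [0.546 0.116] [0.565 0.147]
0.35 129 [0.547 0.116] [0.567 0.147]
0.36 146 [0.547 0.115] [0.566 0.148]
0.37 143 [0.546 0.115] [0.566 0.149]
0.38 155 [0.544 0.114] [0.566 0.15 ]
0.39 129 [0.546 0.114] [0.565 0.151]
0.4 10 [0.545 0.105] [0.564 0.115]
0.41 203 [0.518 0.046] [0.59  0.218]
0.42 750 [0.52  0.045] [0.591 0.219]
0.43 1049 [0.516 0.04 ] [0.592 0.224]
```

View pics/g3.png

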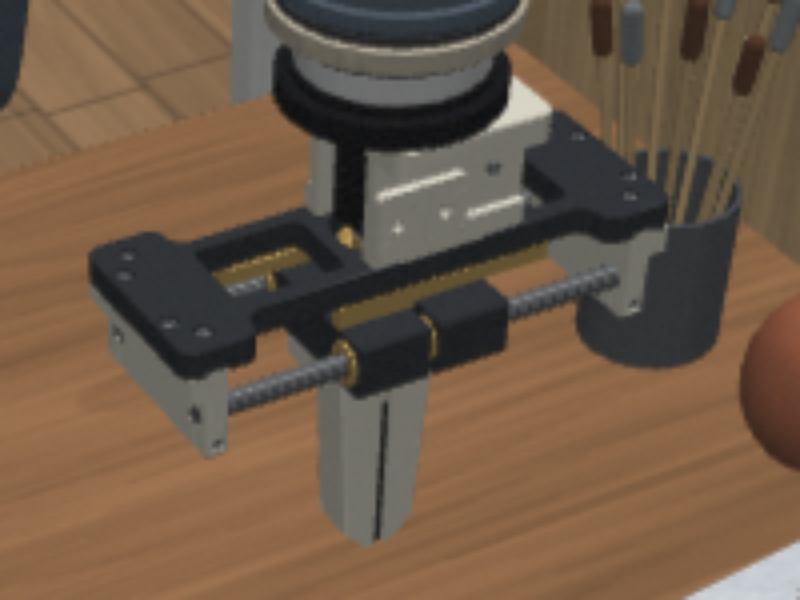

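>>> send_rows(delta_rot=[[0,0,0],[0,0,0]], slide=[[0,0,0],[0,0,0.01]], hand=[0,0])

```text
clock: 3.35
eef_pos: [0.5558, 0.1314, 0.2873]
tcp_rot: [0.708, -0.706, 0.004, -0.002]
wrist_force: [0.3, -1.0, -0.5]
width: 0.0006
```

```bash
cat >> h.py <<'E'
def tip(f):
    P=cloud(f).reshape(-1,3);e=state()["eef_pos"]
    q=P[(abs(P[:,0]-e[0])<.03)&(abs(P[:,1]-e[1])<.035)&(P[:,2]>e[2]-.02)&(P[:,2]<e[2]+.075)]
    z=np.sort(q[:,2])
    return z[:5].round(4),q.min(0).round(4),q.max(0).round(4),e.round(4)
E
python3 - <<'E'
from h import *
for i in range(2):
  f=grab_frame("scene");print(tip(f),state()["clock"],state()["qpos"].round(4))
E
```

```text
(array([0.3195, 0.3208, 0.3217, 0.3217, 0.3222]), array([0.5462, 0.1154, 0.3195]), array([0.5667, 0.1483, 0.3602]), array([0.5551, 0.1313, 0.2852])) 3.4 [ 0.1524  0.3048  1.4677 -0.0031  1.3641  1.721 ]
(array([0.3177, 0.3184, 0.3196, 0.3198, 0.3203]), array([0.5445, 0.114 , 0.3177]), array([0.566 , 0.1497, 0.3604]), array([0.5549, 0.1313, 0.2855])) 3.45 [ 0.1524  0.3048  1.4672 -0.0031  1.3655  1.721 ]
```

>>> send_rows(delta_rot=[[0,0,0],[0,0,0],[0,0,0],[0,0,0]], slide=[[0,0,0.02],[0,0,0.02],[0,0,0.016],[0,0,0]], hand=[0,0,0,0])

```text
clock: 3.95
eef_pos: [0.555, 0.1314, 0.2271]
tcp_rot: [0.708, -0.706, 0.002, -0.0]
wrist_force: [0.5, -0.1, 0.3]
width: 0.0008
```

Run:
```python
from h import *
f=grab_frame("scene");need([.565,.1365,.226])
cv2.imwrite("pics/s4.png",cv2.resize(f["pixels"][80:280,260:460],None,fx=3,fy=3))
```

```text
pos [0.5554 0.1314 0.228 ] rot [-0.0051 -0.0024  0.0034] slide [-0.005  -0.0096  0.002 ] F [ 0.7 -0.7  1.3] q [ 0.15  0.35  1.55 -0.    1.24  1.72]
```

View pics/s4.png

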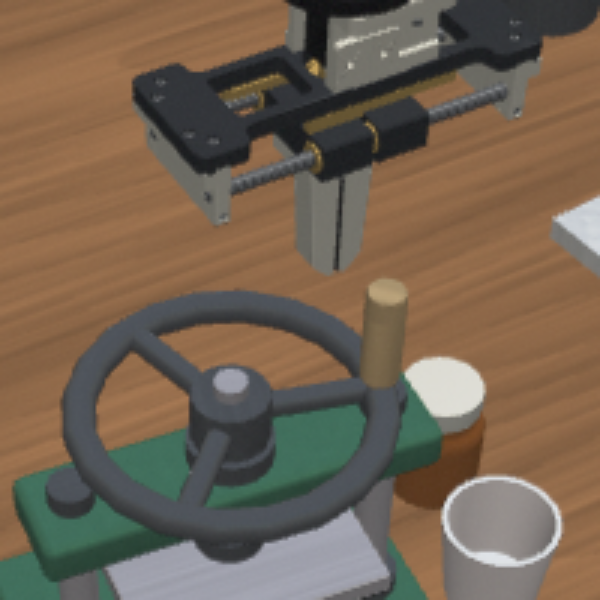

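```bash
cat >> h.py <<'E'
A,B,RH=.0095,.0165,.011
def sep(th):
    # distance from handle centre to finger centre along ccw tangent
    t=np.array([-np.sin(th),np.cos(th)])
    s=np.linspace(0,.05,2001)[:,None]*t
    d=np.hypot(np.maximum(abs(s[:,0])-A,0),np.maximum(abs(s[:,1])-B,0))
    return np.linalg.norm(s[np.argmax(d>=RH)])
def fc(deg):
    th=np.radians(deg);h=C+.08*np.array([np.cos(th),np.sin(th)])
    return h+sep(th)*np.array([-np.sin(th),np.cos(th)])
def where():
    e=state()["eef_pos"][:2];g=np.arange(-300,110,.5)
    d=[np.linalg.norm(fc(x)-e) for x in g];return g
def plan(cur,step,n,z=.226):
    """cur: handle angle now; n rows of step degrees"""
    s=state();r=R.from_quat(s["tcp_rot"]);p=s["eef_pos"].copy()
    print("pos",p.round(4),"rot",(r.inv()*RT).as_rotvec().round(3),"F",s["wrist_force"].round(1),"q",s["qpos"].round(2),"t",s["clock"],"err to path",(p[:2]-fc(cur)).round(4))
    rows=[]
    for k in range(1,n+1):
        w=np.r_[fc(cur-step*k),z];d=w-p;rows.append([round(float(-d[1]),4),round(float(-d[0]),4),round(float(-d[2]),4) if k==1 else 0]);p=w
    print(rows)
E
python3 - <<'E'
from h import *
print(fc(74.5))
plan(91,6,15)
E
```

```text
[0.58287783 0.14207593]
pos [0.5554 0.1314 0.228 ] rot [-0.005 -0.002  0.003] F [ 0.7 -0.7  1.3] q [ 0.15  0.35  1.55 -0.    1.24  1.72] t 4.0 err to path [-0.0047 -0.0075]
[[-0.0094, -0.013, 0.002], [-0.001, -0.0083, 0], [-0.0003, -0.0081, 0], [0.0004, -0.0079, 0], [0.001, -0.0075, 0], [0.0014, -0.0071, 0], [0.0018, -0.0067, 0], [0.0026, -0.0069, 0], [0.0037, -0.0071, 0], [0.0049, -0.007, 0], [0.0061, -0.0068, 0], [0.0073, -0.0063, 0], [0.0081, -0.0054, 0], [0.0082, -0.0044, 0], [0.0084, -0.0035, 0]]
```

>>> send_rows(delta_rot=[[0,0,0],[0,0,0],[0,0,0],[0,0,0],[0,0,0],[0,0,0],[0,0,0],[0,0,0]], slide=[[-0.0094,-0.013,0.002],[-0.001,-0.0083,0],[-0.0003,-0.0081,0],[0.0004,-0.0079,0],[0.001,-0.0075,0],[0.0014,-0.0071,0],[0.0018,-0.0067,0],[0.0026,-0.0069,0]], hand=[0,0,0,0,0,0,0,0])

```text
clock: 5.0
eef_pos: [0.6251, 0.1361, 0.2278]
tcp_rot: [0.708, -0.706, 0.002, -0.001]
wrist_force: [-3.1, 1.2, 0.5]
width: 0.0004
```

Run:
```python
from h import *
f=grab_frame("scene");print(handle(f),tip(f))
cv2.imwrite("pics/s5.png",cv2.resize(f["pixels"][100:300,240:440],None,fx=3,fy=3))
plan(43,6,15)
```

```text
(array([0.6331473 , 0.12758213, 0.27649873]), array([0.63721194, 0.12053678, 0.27653438]), np.float64(0.08531409929289623), np.float64(53.1646456690102), 242) (array([0.2082, 0.2088, 0.2089, 0.2091, 0.2093]), array([0.5973, 0.1006, 0.2082]), array([0.6556, 0.1534, 0.3028]), array([0.6259, 0.1356, 0.2278]))
pos [0.6259 0.1356 0.2278] rot [-0.005 -0.002  0.003] F [-0.8  0.3 -0.3] q [ 0.14  0.48  1.35 -0.    1.3   1.71] t 5.05 err to path [0.0049 0.0008]
[[0.0045, -0.0022, 0.0018], [0.0049, -0.007, 0], [0.0061, -0.0068, 0], [0.0073, -0.0063, 0], [0.0081, -0.0054, 0], [0.0082, -0.0044, 0], [0.0084, -0.0035, 0], [0.0084, -0.0026, 0], [0.0083, -0.0018, 0], [0.0081, -0.001, 0], [0.0081, -0.0003, 0], [0.0086, 0.0007, 0], [0.0089, 0.0019, 0], [0.0091, 0.0032, 0], [0.0091, 0.0046, 0]]
```

View pics/s5.png

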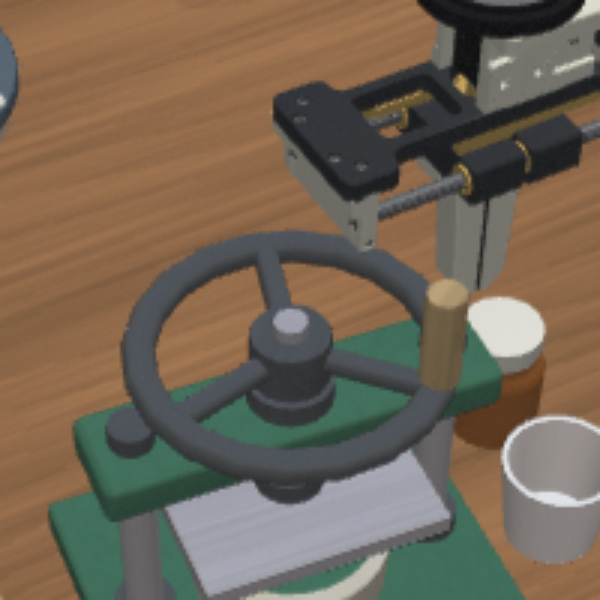

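The finger pushes the handle with about 3 N, and the handle has moved from 74.5° to about 45°. The contact is clean, so I'll carry on.

>>> send_rows(delta_rot=[[-0.005,-0.002,0.003],[0,0,0],[0,0,0],[0,0,0],[0,0,0],[0,0,0],[0,0,0],[0,0,0],[0,0,0],[0,0,0],[0,0,0],[0,0,0]], slide=[[0.0045,-0.0022,0.0018],[0.0049,-0.007,0],[0.0061,-0.0068,0],[0.0073,-0.0063,0],[0.0081,-0.0054,0],[0.0082,-0.0044,0],[0.0084,-0.0035,0],[0.0084,-0.0026,0],[0.0083,-0.0018,0],[0.0081,-0.001,0],[0.0081,-0.0003,0],[0.0086,0.0007,0]], hand=[0,0,0,0,0,0,0,0,0,0,0,0])

```text
clock: 6.55
eef_pos: [0.6707, 0.0407, 0.2261]
tcp_rot: [0.707, -0.707, 0.001, -0.002]
wrist_force: [3.6, 1.4, -1.5]
width: 0.0005
```

Run:
```python
from h import *
f=grab_frame("scene");print(handle(f))
cv2.imwrite("pics/s6.png",cv2.resize(f["pixels"][100:300,240:440],None,fx=3,fy=3))
plan(-29,6,15)
```

```text
(array([0.66103049, 0.03440961, 0.27657951]), array([0.66235482, 0.02857626, 0.27666934]), np.float64(0.08285741164152317), np.float64(-17.481646940409526), 239)
pos [0.6706 0.0396 0.2261] rot [-0.004  0.001 -0.   ] F [ 2.5 -0.1 -0.4] q [-0.01  0.54  1.26  0.    1.34  1.56] t 6.6 err to path [ 0.0041 -0.0072]
[[0.0017, 0.006, 0.0001], [0.0091, 0.0032, 0], [0.0091, 0.0046, 0], [0.0088, 0.0062, 0], [0.0078, 0.0069, 0], [0.0067, 0.0074, 0], [0.0056, 0.0078, 0], [0.0046, 0.0081, 0], [0.0037, 0.0082, 0], [0.0027, 0.0084, 0], [0.0019, 0.0084, 0], [0.001, 0.0083, 0], [0.0003, 0.0081, 0], [-0.0004, 0.0079, 0], [-0.001, 0.0075, 0]]
```

View pics/s6.png

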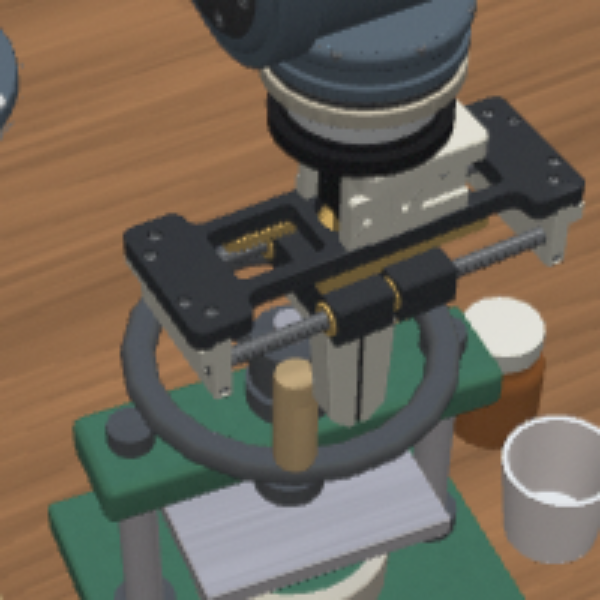

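>>> send_rows(delta_rot=[[-0.004,0.001,0],[0,0,0],[0,0,0],[0,0,0],[0,0,0],[0,0,0],[0,0,0],[0,0,0],[0,0,0],[0,0,0]], slide=[[0.0017,0.006,0.0001],[0.0091,0.0032,0],[0.0091,0.0046,0],[0.0088,0.0062,0],[0.0078,0.0069,0],[0.0067,0.0074,0],[0.0056,0.0078,0],[0.0046,0.0081,0],[0.0037,0.0082,0],[0.0027,0.0084,0]], hand=[0,0,0,0,0,0,0,0,0,0])

```text
clock: 7.85
eef_pos: [0.5999, -0.0253, 0.2261]
tcp_rot: [-0.707, 0.708, -0.001, -0.0]
wrist_force: [2.5, 1.0, -1.0]
width: 0.0007
```

Run:
```python
from h import *
f=grab_frame("scene");print(handle(f))
cv2.imwrite("pics/s7.png",cv2.resize(f["pixels"][100:300,240:440],None,fx=3,fy=3))
plan(-89,6,15)
```

```text
(array([ 0.60032086, -0.02423413,  0.2763964 ]), array([ 0.60628155, -0.02594644,  0.27651924]), np.float64(0.08551961818402604), np.float64(-77.62964861753122), 100)
pos [ 0.599  -0.0255  0.2262] rot [-0.    -0.002 -0.001] F [-0.8 -0.4  0.2] q [-0.12  0.4   1.47 -0.    1.27  1.45] t 7.9 err to path [-0.0049 -0.0052]
[[-0.0033, 0.0035, 0.0002], [0.001, 0.0083, 0], [0.0003, 0.0081, 0], [-0.0004, 0.0079, 0], [-0.001, 0.0075, 0], [-0.0014, 0.0071, 0], [-0.0018, 0.0067, 0], [-0.0026, 0.0069, 0], [-0.0037, 0.0071, 0], [-0.0049, 0.007, 0], [-0.0061, 0.0068, 0], [-0.0073, 0.0063, 0], [-0.0081, 0.0054, 0], [-0.0082, 0.0044, 0], [-0.0084, 0.0035, 0]]
```

View pics/s7.png

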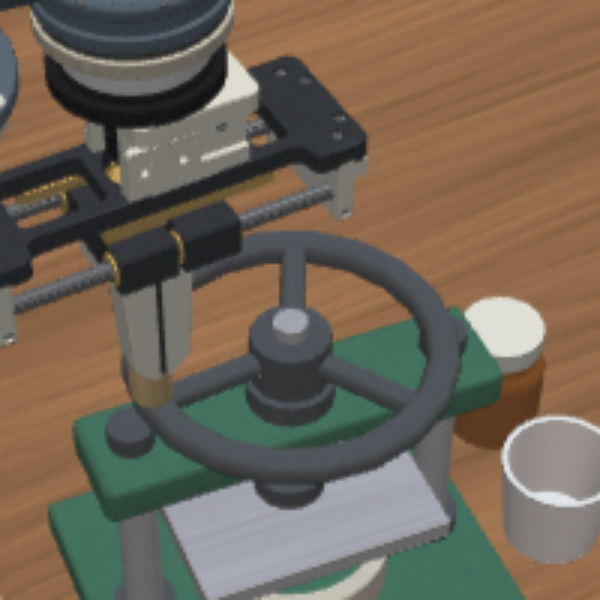

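>>> send_rows(delta_rot=[[0,0,0],[0,0,0],[0,0,0],[0,0,0],[0,0,0],[0,0,0],[0,0,0],[0,0,0],[0,0,0],[0,0,0]], slide=[[-0.0033,0.0035,0.0002],[0.001,0.0083,0],[0.0003,0.0081,0],[-0.0004,0.0079,0],[-0.001,0.0075,0],[-0.0014,0.0071,0],[-0.0018,0.0067,0],[-0.0026,0.0069,0],[-0.0037,0.0071,0],[-0.0049,0.007,0]], hand=[0,0,0,0,0,0,0,0,0,0])

```text
clock: 9.15
eef_pos: [0.5244, -0.007, 0.2262]
tcp_rot: [-0.707, 0.708, -0.002, -0.001]
wrist_force: [0.4, -2.3, -0.3]
width: 0.0005
```

Run:
```python
from h import *
f=grab_frame("scene");print(handle(f))
cv2.imwrite("pics/s8.png",cv2.resize(f["pixels"][100:300,240:440],None,fx=3,fy=3))
plan(-149,6,15)
```

```text
(array([0.51898496, 0.00445152, 0.2765056 ]), array([0.52557064, 0.00337251, 0.27658677]), np.float64(0.08354191012934571), np.float64(-138.96358758231028), 159)
pos [ 0.5236 -0.0064  0.2262] rot [-0.001 -0.003 -0.001] F [ 0.7 -0.2  1.2] q [-0.1   0.26  1.67 -0.    1.21  1.47] t 9.2 err to path [-0.0053  0.0013]
[[-0.0048, 0.0015, 0.0002], [-0.0073, 0.0063, 0], [-0.0081, 0.0054, 0], [-0.0082, 0.0044, 0], [-0.0084, 0.0035, 0], [-0.0084, 0.0026, 0], [-0.0083, 0.0018, 0], [-0.0081, 0.001, 0], [-0.0081, 0.0003, 0], [-0.0086, -0.0007, 0], [-0.0089, -0.0019, 0], [-0.0091, -0.0032, 0], [-0.0091, -0.0046, 0], [-0.0088, -0.0062, 0], [-0.0078, -0.0069, 0]]
```

View pics/s8.png

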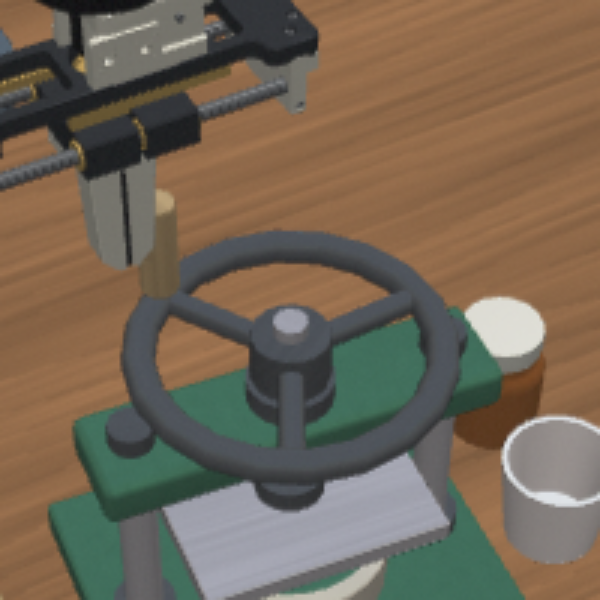

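>>> send_rows(delta_rot=[[0,0,0],[0,0,0],[0,0,0],[0,0,0],[0,0,0],[0,0,0],[0,0,0],[0,0,0],[0,0,0],[0,0,0]], slide=[[-0.0048,0.0015,0.0002],[-0.0073,0.0063,0],[-0.0081,0.0054,0],[-0.0082,0.0044,0],[-0.0084,0.0035,0],[-0.0084,0.0026,0],[-0.0083,0.0018,0],[-0.0081,0.001,0],[-0.0081,0.0003,0],[-0.0086,-0.0007,0]], hand=[0,0,0,0,0,0,0,0,0,0])

```text
clock: 10.45
eef_pos: [0.4949, 0.0771, 0.2257]
tcp_rot: [-0.707, 0.707, -0.001, -0.002]
wrist_force: [-1.7, -3.0, 1.1]
width: 0.0006
```

Run:
```python
from h import *
f=grab_frame("scene");print(handle(f))
cv2.imwrite("pics/s9.png",cv2.resize(f["pixels"][100:300,240:440],None,fx=3,fy=3))
plan(-209,6,15)
```

```text
(array([0.50383488, 0.08727516, 0.2764176 ]), array([0.50747767, 0.08864999, 0.27641815]), np.float64(0.08302044669822387), np.float64(160.30780162252393), 213)
pos [0.4949 0.078  0.2257] rot [ 0.001 -0.003 -0.   ] F [-0.3 -0.8  0.1] q [ 0.06  0.22  1.72 -0.    1.2   1.64] t 10.5 err to path [-0.0025  0.0062]
[[-0.0028, -0.0044, -0.0003], [-0.0091, -0.0032, 0], [-0.0091, -0.0046, 0], [-0.0088, -0.0062, 0], [-0.0078, -0.0069, 0], [-0.0067, -0.0074, 0], [-0.0056, -0.0078, 0], [-0.0046, -0.0081, 0], [-0.0037, -0.0082, 0], [-0.0027, -0.0084, 0], [-0.0019, -0.0084, 0], [-0.001, -0.0083, 0], [-0.0003, -0.0081, 0], [0.0004, -0.0079, 0], [0.001, -0.0075, 0]]
```

View pics/s9.png

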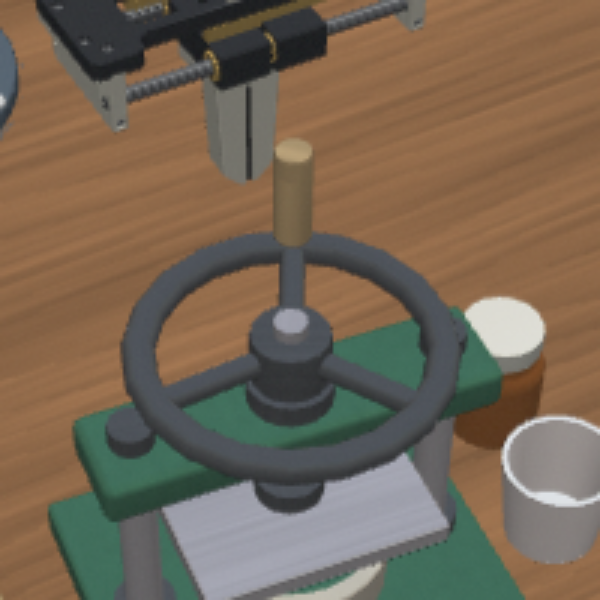

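>>> send_rows(delta_rot=[[0,0,0],[0,0,0],[0,0,0],[0,0,0],[0,0,0],[0,0,0],[0,0,0],[0,0,0],[0,0,0]], slide=[[-0.0028,-0.0044,-0.0003],[-0.0091,-0.0032,0],[-0.0091,-0.0046,0],[-0.0088,-0.0062,0],[-0.0078,-0.0069,0],[-0.0067,-0.0074,0],[-0.0056,-0.0078,0],[-0.0046,-0.0081,0],[0,0,0]], hand=[0,0,0,0,0,0,0,0,0])

```text
clock: 11.62
eef_pos: [0.5468, 0.1375, 0.2251]
tcp_rot: [-0.707, 0.707, 0.001, -0.002]
wrist_force: [-0.3, 0.7, -1.9]
width: 0.0005
```

Run:
```python
from h import *
f=grab_frame("scene");print(handle(f))
cv2.imwrite("pics/s10.png",cv2.resize(f["pixels"][100:300,240:440],None,fx=3,fy=3))
P=cloud(f).reshape(-1,3);b=f["pixels"].reshape(-1,3).astype(int)
m=(P[:,2]>.225)&(P[:,2]<.274)&(np.hypot(*(P[:,:2]-C).T)<.11)&(b[:,2]>b[:,0]*1.35)
q=P[m];print(len(q),np.median(q,0),q.min(0),q.max(0))
plan(-257,6,5)
```

```text
(array([0.5575921 , 0.13810297, 0.27650112]), array([0.56205272, 0.13661275, 0.27659502]), np.float64(0.08249638347150477), np.float64(107.20948845675485), 215)
319 [0.57442839 0.13433319 0.2513691 ] [0.53477375 0.12379101 0.22526473] [0.58014436 0.14811493 0.27398436]
pos [0.5465 0.1373 0.2251] rot [ 0.003 -0.001 -0.   ] F [ 0.2 -0.3 -0. ] q [ 0.16  0.34  1.57 -0.    1.24  1.74] t 11.675 err to path [0.003  0.0048]
[[0.0011, -0.0052, -0.0009], [-0.0027, -0.0084, 0], [-0.0019, -0.0084, 0], [-0.001, -0.0083, 0], [-0.0003, -0.0081, 0]]
```

View pics/s10.png

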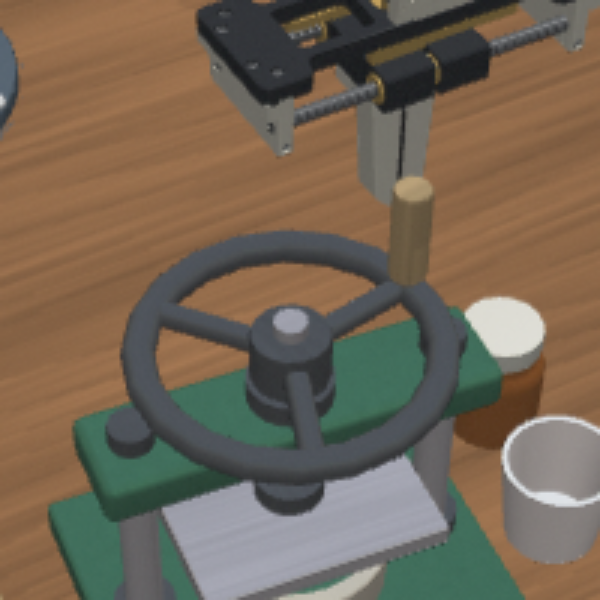

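```bash
cat >> h.py <<'E'
def handle2(f):
    P=cloud(f).reshape(-1,3);b=f["pixels"].reshape(-1,3).astype(int);r=np.hypot(*(P[:,:2]-C).T)
    m=(r>.055)&(r<.11)&(P[:,2]>.235)&(P[:,2]<.283)&(b[:,2]>b[:,0]*1.3)
    q=P[m];t=q[q[:,2]>.2735]
    o=[len(q),len(t)]
    for w in (q,t):
        d=w.mean(0)[:2]-C;o+=[w.mean(0).round(4),np.degrees(np.arctan2(d[1],d[0])).round(1)]
    return o
E
python3 - <<'E'
from h import *
print(handle2(np.load("scene0.npz")));print(handle2(np.load("top0.npz")))
f=grab_frame("scene");print(handle2(f));np.savez("s10.npz",**f)
E
```

```text
[380, 121, array([0.6069, 0.1343, 0.2616]), np.float64(71.6), array([0.6038, 0.1365, 0.2769]), np.float64(74.2)]
[232, 150, array([0.6012, 0.1343, 0.2687]), np.float64(75.7), array([0.603 , 0.136 , 0.2763]), np.float64(74.7)]
[375, 118, array([0.5711, 0.1364, 0.2619]), np.float64(98.1), array([0.5684, 0.1389, 0.2769]), np.float64(99.7)]
```

Run:
```python
from h import *
plan(-260.3,4,6)
```

```text
pos [0.5463 0.1371 0.2252] rot [ 0.003 -0.001 -0.   ] F [-0.   0.  -1.1] q [ 0.16  0.34  1.57 -0.    1.24  1.74] t 11.725 err to path [-0.0017  0.0025]
[[0.0003, -0.0073, -0.0008], [-0.0018, -0.0056, 0], [-0.0014, -0.0056, 0], [-0.001, -0.0056, 0], [-0.0007, -0.0055, 0], [-0.0003, -0.0055, 0]]
```

>>> send_rows(delta_rot=[[0,0,0],[0,0,0],[0,0,0],[0,0,0],[0,0,0]], slide=[[0.0003,-0.007,-0.0008],[-0.0015,-0.0055,0],[-0.0012,-0.0055,0],[-0.001,-0.003,0],[0,0,0]], hand=[0,0,0,0,0])

```text
clock: 12.35
eef_pos: [0.5679, 0.1402, 0.2256]
tcp_rot: [-0.707, 0.707, 0.001, -0.003]
wrist_force: [-1.8, 0.3, 0.9]
width: 0.0006
```

Run:
```python
from h import *
f=grab_frame("scene");print(handle2(f));plan(-276,2,5)
```

```text
[383, 113, array([0.5919, 0.1371, 0.2618]), np.float64(82.8), array([0.5886, 0.1396, 0.2769]), np.float64(85.3)]
pos [0.5678 0.1402 0.2256] rot [ 0.005 -0.002 -0.001] F [-1.3  0.7 -0.9] q [ 0.16  0.38  1.51 -0.    1.26  1.73] t 12.4 err to path [-0.002  -0.0008]
[[-0.0012, -0.0048, -0.0004], [-0.0003, -0.0028, 0], [-0.0002, -0.0027, 0], [-0.0001, -0.0027, 0], [-0.0, -0.0027, 0]]
```

>>> send_rows(delta_rot=[[0,0,0],[0,0,0],[0,0,0],[0,0,0],[0,0,0]], slide=[[-0.0005,-0.003,0],[-0.0003,-0.003,0],[0,-0.003,0],[0,-0.002,0],[0,0,0]], hand=[0,0,0,0,0])

```text
clock: 13.02
eef_pos: [0.5793, 0.1409, 0.2256]
tcp_rot: [-0.707, 0.707, 0.001, -0.003]
wrist_force: [-3.3, -0.9, -0.4]
width: 0.0007
```

Run:
```python
from h import *
f=grab_frame("scene");print(handle2(f));need([.58,.14,.226])
```

```text
[389, 123, array([0.6033, 0.1352, 0.262 ]), np.float64(74.3), array([0.6001, 0.1377, 0.2768]), np.float64(77.0)]
pos [0.5793 0.1409 0.2256] rot [ 0.0055 -0.0019 -0.0008] slide [ 0.0009 -0.0007 -0.0004] F [-1.5 -0.2 -0.4] q [ 0.16  0.4   1.47 -0.    1.27  1.73]
```

>>> send_rows(delta_rot=[[0,0,0],[0,0,0],[0,0,0]], slide=[[0,-0.002,0],[0,-0.0015,0],[0,0,0]], hand=[0,0,0])

```text
clock: 13.45
eef_pos: [0.5829, 0.1409, 0.2256]
tcp_rot: [-0.707, 0.707, 0.001, -0.003]
wrist_force: [-1.7, -0.2, 0.8]
width: 0.0004
```

Run:
```python
from h import *
f=grab_frame("scene");print(handle2(f));need([.58,.14,.226])
f=grab_frame("scene");print(handle2(f))
```

```text
[388, 126, array([0.6068, 0.134 , 0.2622]), np.float64(71.6), array([0.6032, 0.1364, 0.277 ]), np.float64(74.6)]
pos [0.5829 0.1409 0.2256] rot [ 0.0056 -0.0019 -0.0008] slide [ 0.001   0.0029 -0.0004] F [-2.4 -0.5  0.1] q [ 0.16  0.41  1.46 -0.    1.27  1.73]
[385, 125, array([0.6071, 0.1341, 0.262 ]), np.float64(71.5), array([0.6037, 0.1366, 0.2768]), np.float64(74.3)]
```

The handle is back at its start angle to within about 0.3°. I'll move clear and check with the overhead view.

>>> send_rows(delta_rot=[[0,0,0],[0,0,0],[0,0,0],[0,0,0],[0,0,0],[0,0,0],[0,0,0],[0,0,0],[0,0,0],[0,0,0],[0,0,0],[0,0,0],[0,0,0],[0,0,0],[0,0,0],[0,0,0],[0,0,0]], slide=[[0,0.015,0],[0,0.02,0],[0,0,-0.04],[0,0,-0.04],[0,0,-0.04],[0.04,0.02,0],[0.04,0.02,0],[0.04,0.02,0],[0.04,0.02,0],[0.04,0.02,0],[0.04,0.02,0],[0.04,0.02,0],[0.04,0.02,0],[0.04,0.02,0],[0.04,0.02,0],[0,0,0],[0,0,0]], hand=[0,0,0,0,0,0,0,0,0,0,0,0,0,0,0,0,0])

```text
clock: 15.68
eef_pos: [0.3468, -0.2717, 0.3529]
tcp_rot: [0.707, -0.707, 0.009, -0.004]
wrist_force: [1.1, 0.1, -0.0]
width: 0.0006
```

Run:
```python
from h import *
for n in("scene","top"):
    f=grab_frame(n);a=np.load(n+"0.npz");print(n,handle2(f),handle2(a),handle(f),handle(a))
    cv2.imwrite(f"pics/{n}11.png",f["pixels"])
    # plate height
    for F in(a,f):
        P=cloud(F).reshape(-1,3);m=(np.hypot(*(P[:,:2]-C).T)<.075)&(P[:,2]>.085)&(P[:,2]<.135);print("  z hist",np.histogram(P[m,2],np.arange(.085,.136,.003))[0])
    d=cv2.absdiff(f["pixels"],a["pixels"]).max(-1);cv2.imwrite(f"pics/{n}d.png",d*3)
s=state();print(s["clock"],s["eef_pos"],s["dq"].round(3),s["wrist_force"])
```

```text
scene [380, 125, array([0.6074, 0.1342, 0.2618]), np.float64(71.3), array([0.6041, 0.1364, 0.2769]), np.float64(74.0)] [380, 121, array([0.6069, 0.1343, 0.2616]), np.float64(71.6), array([0.6038, 0.1365, 0.2769]), np.float64(74.2)] (array([0.60310356, 0.13622303, 0.27573259]), array([0.60431938, 0.13604782, 0.27662273]), np.float64(0.07976536456314287), np.float64(74.65856903178316), 133) (array([0.60303802, 0.13713521, 0.27612666]), array([0.60414889, 0.13623544, 0.27655128]), np.float64(0.08062827255147154), np.float64(74.87498215851264), 132)
  z hist [   0    1    3   45   72   84  498 1375  229   25   22   17    6    0
    0    0]
  z hist [  57   82  559 1532  259   24   27   70   46    4    0    0    0    0
    0    0]
top [231, 146, array([0.6017, 0.1343, 0.2691]), np.float64(75.3), array([0.6038, 0.136 , 0.2763]), np.float64(74.1)] [232, 150, array([0.6012, 0.1343, 0.2687]), np.float64(75.7), array([0.603 , 0.136 , 0.2763]), np.float64(74.7)] (array([0.60379057, 0.13565674, 0.27574421]), array([0.6036909 , 0.13591196, 0.27611817]), np.float64(0.0794051676993871), np.float64(74.07239078247609), 155) (array([0.60385238, 0.13585445, 0.27603254]), array([0.60314515, 0.1358707 , 0.27612056]), np.float64(0.07961224903927168), np.float64(74.06866199808525), 156)
  z hist [  0   0   0   3   2  25 520 747  76   0   0   0   0   0   0   0]
  z hist [  2  35 518 678  65   0   0   0   0   0   0   0   0   0   0   0]
15.775 [ 0.34698017 -0.27123091  0.35290383] [ 0.009  0.     0.002  0.     0.001 -0.003] [-0.39031521  0.07051954  0.54265162]
```

View pics/scene11.png

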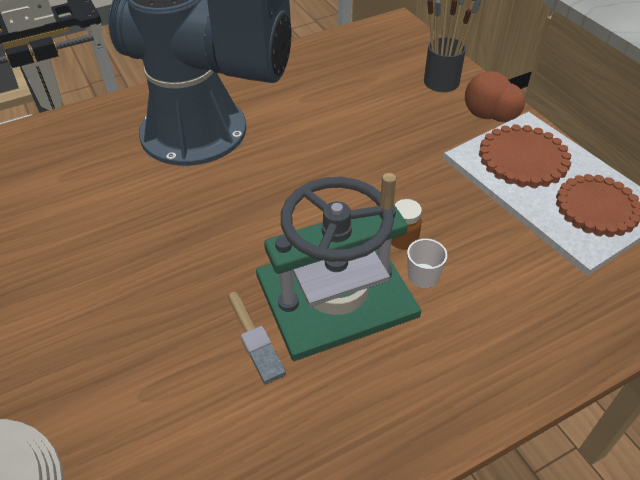

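View pics/scened.png

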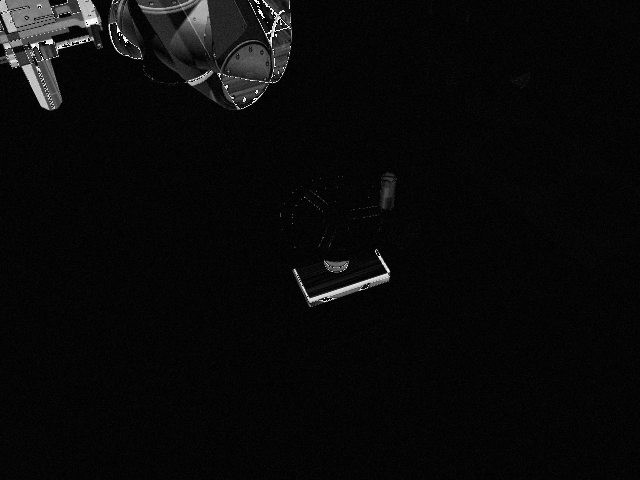

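View pics/top11.png

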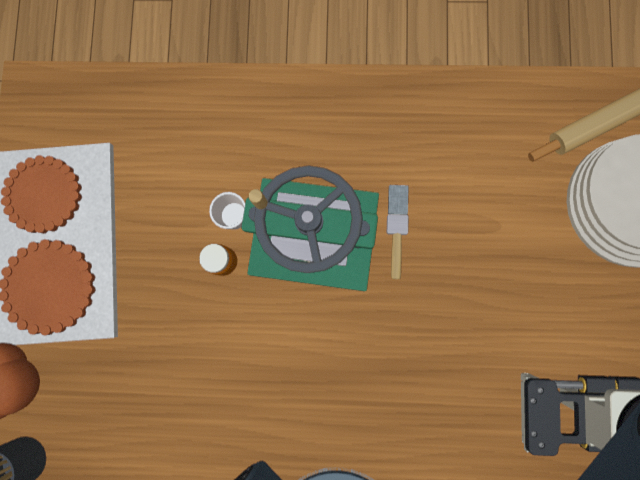

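The final pictures show the handle back at scene (389,178) and top (256,196), as at the start. The difference image shows only the lowered plate, the handle grip slightly turned on its pin, and the arm. The jar, cup and brush have not moved.

```bash
python3 -c "
from h import *
print(sign_off())"
```

```text
the job is handed in; nothing more can be done
None
```

I pushed the wheel clockwise through one full turn with the closed fingers, using only their outsides against the handle. I then moved clear and handed the job in at about 16 s.

**Last checks:**
- **Handle:** it ended within about 0.6° of its starting angle in both cameras: 74.0° against 74.2° in the scene view, and 74.1° against 74.7° in the top view.
- **Plate:** depth readings show it about 12 mm lower (read in 3 mm steps), which is one thread.
- **Jar, cup and brush:** the before/after scene image shows no change at any of the three.
- **Force:** the wrist force I read between moves stayed at about 4 N or less.

**One disagreement:** with the gripper shut, the cameras showed the fingertips about 34 mm higher than the reported TCP height. I chose a working height that was safe for either reading. I did not find the cause.

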